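# Set and start the observation timer

### The arm

A 6-joint arm with a two-finger parallel gripper is mounted at the origin on the work surface. World frame = base frame: x ahead of the robot, y to its left, z up, the work surface at z = 0. Lengths are in m, angles in rad, forces in N, time in s.
With the tool pointing down it reaches from about 0.275 to 0.75 m from the base axis. Payload 10.2 kg.
Tool frame: the origin (TCP) lies on the centre line of the jaws, within the pads' length; the fingertips stand 14 mm ahead of it and the grasp point (between the pads) lies 5 mm behind it; z points along the fingers, y is the line along which they close (so a half turn about z gives the same grasp; the last joint's range is limited). The gripper opens to 88 mm and grips with 3 to 60 N. Pads are 18 mm wide; open, the fingers measure 123 mm over their backs; the gripper's body (75 mm by 187 mm) begins 45 mm behind the grasp point.
Start: joints at [1.063, 0.313, 1.498, -0, 1.331, -0.223], TCP at [0.148, 0.504, 0.253] pointing down, gripper open.
Joint ranges: [-2.94, 2.94], [-0.97, 2.17], [0.19, 2.56], [-1.23, 4.37], [0.02, 3.11], [-2.88, 2.88]. Speed limits (rad/s): [2.39, 2.39, 3.01, 3.14, 3.14, 3.14].

### API

Orientations are given as a unit quaternion [w, x, y, z].
In Python, from workcell import telemetry, viewer, ctrl gives the robot as it stands. The module is installed in compiled form; this text tells all that it offers.
- The arm moves only by the shell command python3 -m creep 'ROWS'. ROWS is JSON, a list that holds one entry, the list of rows, each a list of 7 numbers: the shift along the tool's x, y, z in cm, then the turn, a rotation vector about the tool's x, y, z in rad, then the closure, from 0 (fully open) to 1 (shut). In form: [[[x, y, z, wx, wy, wz, hand], ...]]. A call has 1 to 12 rows; each row shifts and turns the commanded pose from where the row before left it, along the tool's axes as they then stand; what a row does not reach is not made up. A row lasts 1/8 s, in which the tool goes at most 62.5 mm and 10.7 degrees, less where a joint would pass 70% of its speed; a pose out of reach is approached as far as the arm can. A call is refused whole if a number of a shift passes 6.25 or a number of a turn 0.188, either way. A call with a gripper value outside its range is refused whole. The fingers move at their own pace and stop on an object; the grip force is fixed at half the most. Time passes only in rows, so rows that do not move let the fingers close. It gives the time, the measured TCP pose, the force, the opening and the grip force at its end, in the units of the state.
- telemetry.read_state(): the state, without advancing time (a new reading comes with each control period).
- viewer.read_camera(name): name is "side" or "top"; returns the picture (384x512x3 uint8, red, green, blue); there is no depth.
- viewer.get_calibration(name): a dict with "fx", "fy", "cx", "cy" (pixels), "k1" (the pictures are not rectified: a ray, as slopes to the right and down, at radius r is drawn at 1 + k1 r^2 times it, then the intrinsics apply), "R" (3x3) and "t" (3): a world point X has camera coordinates R X + t. Camera axes: x right, y down, z forward; pixel columns grow to the right and rows downward; lengths in m; the calibration is good to about 2 mm. A picture is of the moment at which its call begins. get_calibration takes no time and is no camera call.
- ctrl.job_done(): hands the job in; it is judged then, once.
The state is a dict: "t": time; "joint_positions": joint angles; "joint_velocities": joint speeds; "effort": joint torques, N m; "ee_pos": TCP position; "tcp_rot": TCP orientation; "ft_force": force on the tool from outside, world axes, zero at the start; "torque": the same for the moment, N m; "grip_width": finger opening in m; "grasp_force": force on a finger pad.
Only numpy, scipy, OpenCV 4.12 (cv2) and the standard library are available. Lean on these libraries where they do the work, as an engineer would, in place of code of your own. Each camera call takes 0.05 s, during which the arm holds its last target. There are 200 camera calls.

### The job

The patient has had the jab and must be watched for half an hour: on the observation timer with the blue wheel, roll the wheel until the figure 6 faces straight up between the red index marks, then press its green start button and let go. Leave the orange wheel of the other timer as it is.

Things in the scene. Friction and masses are not known exactly. Their poses are not given: they have to be found in the camera images.
- blue_axis (a point): Centre of the blue wheel, 60 mm above the desk, a point of its timer's fixed white housing (62 mm high; x -80 to 80, y -36 to 115 mm from here; red index strokes beside the wheel at x = 0). z up, y along the level axle, x along the wheel's top, away from the robot (yaw up to 0.3 rad). Do not start a stroke over a rib more than 32 degrees behind the top: it would rise and jam under the tip.
- blue_hub (a point): The same point, but turning with the blue wheel: figure 0 faces its +z, its y is the axle. The wheel: 34 mm wide, hub radius 40 mm, white figures 0-7; midway between them 8 ribs, 6 mm thick, out to radius 56 mm. A 22 mm fingertip 44 mm above the axle, its middle drawn level from x = -38 to +4 mm of blue_axis, pushes a rib from 22.5 degrees behind the top to 22.5 past it: one figure.
- blue_wheel (a joint): Turn of the blue wheel, rad: figure k faces straight up at k x 0.7854 (45 degrees a figure), so 6 at 4.712. Grows as the wheel's top rolls to +x of blue_axis, away from the robot. Stops at -0.3 and 5.8. No clicks: light friction (0.06 N m, 1 to 1.5 N at the ribs), stays where it is left. Starts at 2.1 to 3.7, mostly between two figures; ribs may start anywhere.
- blue_start (a joint): Travel of the blue timer's round green start button, 32 mm across, m: 0 up, 0.006 fully down (about 4 N); springs back when let go. Its middle lies at x = -20, y = 75 mm from blue_axis, its top 24 mm above blue_axis (84 mm above the desk). It stands in a black collar, 48 mm across, top 14 mm above blue_axis.
- orange_mark (a point): Point on the rim (radius 56 mm) of the orange wheel of a second timer, alike but for the colour of its wheel, above that wheel's figure 0; it goes round with the wheel. The two timers may stand either way round, left or right.
Mind the look-alikes: they are no part of the job. What is shaped like the part that bears blue_axis but purple is not meant.

How it is judged:
On the way, in this order (a step that is already met when the one before it is completed fails the run):
1. the figure 6 on the blue wheel faces up (within 15 degrees) and the wheel is still (value of joint blue_wheel between 4.45 and 4.974 rad and velocity of joint blue_wheel between -0.1 and 0.1 rad/s), for 0.2 s.
2. then the green start button of the blue timer is pressed, more than 4 mm of its 6, with the 6 still up (value of joint blue_start above 0.004 m and value of joint blue_wheel between 4.45 and 4.974 rad).
At the end, for the whole second after the job is handed in: The 6 of the blue wheel faces straight up within 15 degrees (joint 4.45 to 4.974 rad), the start button is up again (less than 1.5 mm down), and the orange wheel is where it was (its rim moved less than 12 mm) (value of joint blue_wheel between 4.45 and 4.974 rad and value of joint blue_start below 0.0015 m and distance of orange_mark from where it was at the start of the episode below 0.012 m); the robot touches nothing.
It fails at once if the orange wheel is turned (its rim moved 12 mm or more) (distance of orange_mark from where it was at the start of the episode above 0.012 m).
It also fails if it takes over 45 s, if anything falls off the work surface, if the arm or the gripper's body presses on something with over 40 N, if the wrist force passes 120 N, or if a joint passes its speed limit or range.

## Working session

There is one attempt and no reset: what is moved stays moved. The work goes in short steps, Python scripts to look and compute and a shell command to move; the robot and the scene stay as the last step left them, time stands still between calls to the robot, and variables do not carry over. Pictures are saved under pics/ and viewed, at most 10 in all, crops included, and the job is handed in when it is done.

```bash
mkdir -p pics; python3 - <<'E'
from workcell import telemetry, viewer
import cv2,numpy as np
s=telemetry.read_state();print(s['t'],s['ee_pos'],s['tcp_rot'],s['grip_width'])
for n in("top","side"):
    im=viewer.read_camera(n);np.save(f'pics/{n}0.npy',im);cv2.imwrite(f'pics/{n}0.png',cv2.resize(im[...,::-1],None,fx=1.5,fy=1.5))
    print(n,viewer.get_calibration(n))
E
```

```text
0.0 [0.14737855 0.50365121 0.25216159] [-2.39202835e-04  1.41901171e-01  9.89880620e-01 -5.99377288e-04] 0.08788684653162697
top {'fx': 433.98655010715174, 'fy': 433.98655010715174, 'cx': 264.258565916937, 'cy': 191.85762670676883, 'k1': -0.04024679609821142, 'R': array([[ 0.01645893, -0.99985427, -0.00453345],
       [-0.98019878, -0.01524021, -0.19742868],
       [ 0.19733081,  0.00769314, -0.98030677]]), 't': array([-0.01242198,  0.4767883 ,  1.07020806])}
side {'fx': 410.068702767265, 'fy': 410.068702767265, 'cx': 262.19758679148674, 'cy': 194.8118056859441, 'k1': -0.0883885188887615, 'R': array([[ 0.79645987, -0.60450549,  0.01499279],
       [-0.39858856, -0.54347857, -0.73875449],
       [ 0.45472941,  0.58241236, -0.67380785]]), 't': array([-0.36875607,  0.23612533,  0.99120366])}
```

View pics/top0.png

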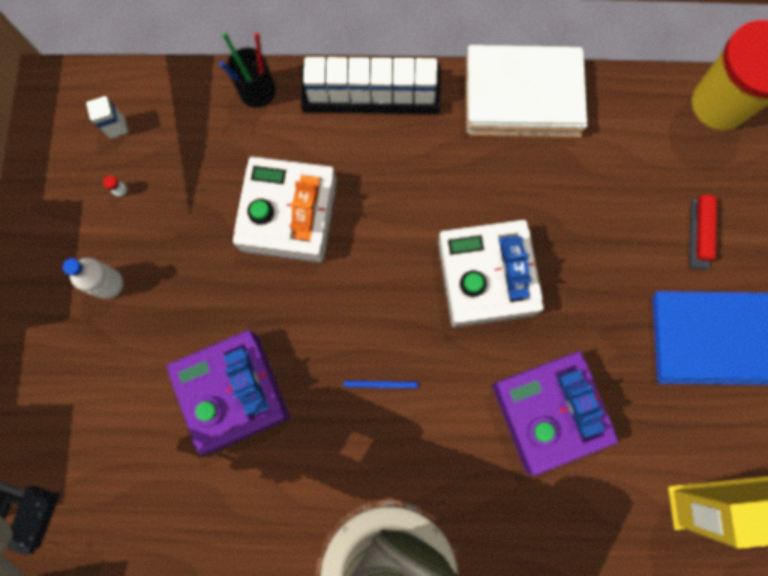

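View pics/side0.png

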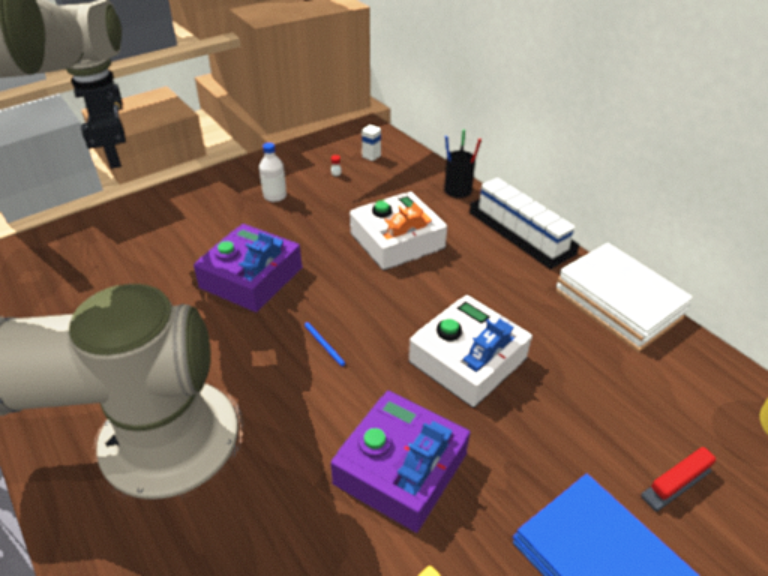

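Top view: the blue-wheel white timer is around (490,272) in the 1.5x picture. Its wheel is at (515,267), its button at (473,283), and the 4 is near the top. The orange timer is at (285,208), and the purple ones are decoys. In the side view the blue timer is at (470,348), with the 4 up and the 5 nearer the robot.

```bash
cat > h.py <<'E'
import numpy as np,cv2
from workcell import telemetry,viewer
def cal(n):
    c=viewer.get_calibration(n);return c,np.array([[c['fx'],0,c['cx']],[0,c['fy'],c['cy']],[0,0,1]]),np.array([c['k1'],0,0,0.])
def ray(n,px):
    c,K,_=cal(n);d=(np.array(px,float)-K[:2,2])/[K[0,0],K[1,1]]
    u=d.copy()
    for _ in range(20):u=d/(1+c['k1']*(u@u))
    R=np.array(c['R']);return -R.T@c['t'],R.T@np.r_[u,1]
def plane(n,px,z):
    o,d=ray(n,px);return o+d*(z-o[2])/d[2]
def proj(n,X):
    c,K,D=cal(n);return cv2.projectPoints(np.atleast_2d(X).astype(float),cv2.Rodrigues(np.array(c['R']))[0],np.array(c['t']),K,D)[0][:,0]
E
python3 - <<'E'
from h import *
top=np.load('pics/top0.npy');side=np.load('pics/side0.npy')
def blob(m):
    n,l,s,c=cv2.connectedComponentsWithStats(m.astype(np.uint8));i=1+np.argmax(s[1:,4]);return l==i,c[i],s[i]
for n,im,roi in(("top",top,(285,140,370,225)),("side",side,(268,190,360,272))):
    x0,y0,x1,y1=roi;M=np.zeros(im.shape[:2],bool);M[y0:y1,x0:x1]=1
    h=cv2.cvtColor(im,cv2.COLOR_RGB2HSV);H,S,V=[h[...,i] for i in range(3)]
    g,c,s=blob(M&(H>50)&(H<75)&(S>150)&(V>100));print(n,'green',c,s,plane(n,c,.084))
    b,c,s=blob(M&(H>100)&(H<125)&(S>120));print('blue',c,s,plane(n,c,.105))
    w=M&(S<50)&(V>120);r=M&((H<8)|(H>172))&(S>110)&(V>140)
    if n=="top":
        cn=np.argwhere(w)[:,::-1].astype(np.float32);hull=cv2.convexHull(cn)[:,0]
        P=np.array([plane(n,p,.062)[:2] for p in hull]).astype(np.float32);print(cv2.minAreaRect(P),cv2.boxPoints(cv2.minAreaRect(P)))
        nn,l,s,c=cv2.connectedComponentsWithStats(r.astype(np.uint8));print([(plane(n,c[i],.062).round(4),s[i,4]) for i in range(1,nn)])
    cr=im[y0:y1,x0:x1,::-1];cv2.imwrite(f'pics/{n}c.png',cv2.resize(cr,None,fx=6.5,fy=6.5,interpolation=cv2.INTER_CUBIC))
E
```

```text
top green [315.22137405 187.77099237] [309 182  13  13 131] [ 0.48195336 -0.1320136   0.084     ]
blue [343.06144068 177.91101695] [333 158  21  42 472] [ 0.50332104 -0.19830313  0.105     ]
((0.5054295659065247, -0.16328302025794983), (0.1659667193889618, 0.1600472629070282), 9.33104419708252) [[ 0.4105693  -0.09777305]
 [ 0.43651915 -0.25570258]
 [ 0.6002898  -0.228793  ]
 [ 0.57434    -0.07086346]]
[]
side green [299.28       217.21333333] [294 214  12   8  75] [ 0.47824719 -0.13827395  0.084     ]
blue [326.18303571 228.58482143] [309 212  33  35 448] [ 0.49125787 -0.2226606   0.105     ]
```

View pics/topc.png

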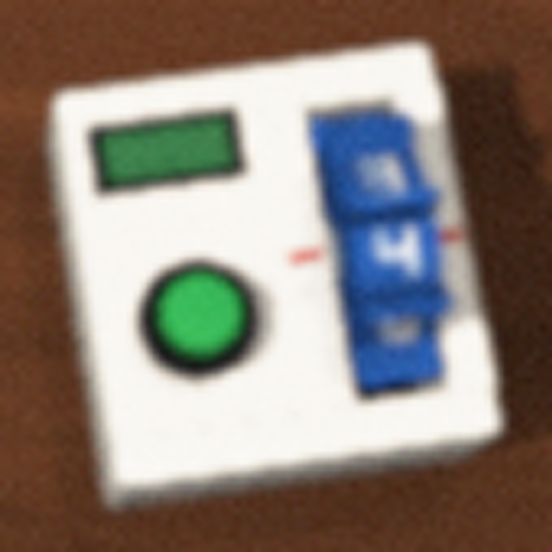

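View pics/sidec.png

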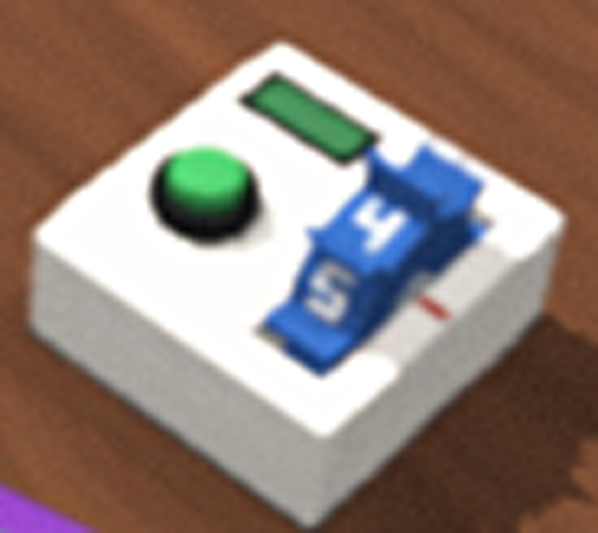

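```bash
cat >> h.py <<'E'
def tipangle(n,px,ax,yaw,y=0,r=.056):
    # angle(s) past top where ray meets rim cylinder circle plane y=const of blue_axis
    o,d=ray(n,px);c,s=np.cos(yaw),np.sin(yaw);A=np.array([[c,s,0],[-s,c,0],[0,0,1]])
    o=A@(o-ax);d=A@d
    a=d[0]**2+d[2]**2;b=o[0]*d[0]+o[2]*d[2];q=b*b-a*(o[0]**2+o[2]**2-r*r)
    if q<0:t=-b/a
    else:t=(-b-np.sqrt(q))/a
    p=o+t*d;return np.degrees(np.arctan2(p[0],p[2])),p*1000
E
python3 - <<'E'
from h import *
T=lambda x,y:(285+x/6.5-.5+.5/6.5,140+y/6.5-.5+.5/6.5)
S=lambda x,y:(268+x/6.5-.5+.5/6.5,190+y/6.5-.5+.5/6.5)
a=plane('top',T(307,256),.062);b=plane('top',T(452,236),.062);print('red',a,b)
print('redside',plane('side',S(432,306),.062))
for c in[(55,92),(432,42),(503,432),(112,505)]:print(plane('top',T(*c),.062).round(4))
for c in[(35,235),(283,42),(565,218),(318,437)]:print('s',plane('side',S(*c),.062).round(4))
E
```

```text
red [ 0.51033269 -0.17708223  0.062     ] [ 0.51933515 -0.23444807  0.062     ]
redside [ 0.51998492 -0.22944725  0.062     ]
[ 0.5758 -0.0777  0.062 ]
[ 0.599  -0.2285  0.062 ]
[ 0.4413 -0.2524  0.062 ]
[ 0.4104 -0.1003  0.062 ]
s [ 0.4173 -0.1055  0.062 ]
s [ 0.5766 -0.0791  0.062 ]
s [ 0.5983 -0.2276  0.062 ]
s [ 0.4384 -0.2512  0.062 ]
```

```bash
python3 - <<'E'
from h import *
ax=np.array([.5135,-.204,.06]);yaw=.155
T=lambda x,y:(285+x/6.5-.5+.5/6.5,140+y/6.5-.5+.5/6.5)
S=lambda x,y:(268+x/6.5-.5+.5/6.5,190+y/6.5-.5+.5/6.5)
for nm,p in dict(A_l=(330,208),A_r=(438,192),A_mid=(385,202),B_l=(350,297),B_r=(447,297)).items():
    y={'l':.017,'r':-.017,'mid':0.,'d':0.}[nm.split('_')[1]];a,P=tipangle('top',T(*p),ax,yaw,y);print(nm,a.round(1),P.round(1))
for nm,p in dict(A_l=(371,152),B_l=(312,232),B_r=(385,272),C_l=(270,322),C_r=(322,370),D_l=(428,148),D_r=(483,187)).items():
    a,P=tipangle('side',S(*p),ax,yaw);print('side',nm,a.round(1),P.round(1))
# predicted pictures of mid-rib points for a few angles
c,s=np.cos(yaw),np.sin(yaw);W=lambda x,y,z:ax+[c*x-s*y,s*x+c*y,z]
for a in (-60,-45,-30,-20,-10,0,10,20,30,45):
    P=[W(.056*np.sin(np.radians(a)),y,.056*np.cos(np.radians(a))) for y in(.017,-.017)]
    print(a,((proj('top',P)-[285,140]+.5)*6.5).round().tolist(),((proj('side',P)-[268,190]+.5)*6.5).round().tolist())
E
```

```text
A_l 7.1 [ 6.9 25.4 55.6]
A_r 7.6 [  7.4 -16.   55.5]
A_mid 6.4 [ 6.3  4.5 55.6]
B_l -28.4 [-26.6  22.5  49.3]
B_r -33.9 [-31.2 -14.2  46.5]
side A_l 7.1 [ 6.9 15.8 55.6]
side B_l -37.5 [-34.1  11.2  44.4]
side B_r -35.0 [-32.1 -22.4  45.9]
side C_l -79.9 [-55.1  10.7   9.8]
side C_r -85.9 [-55.9 -16.4   4. ]
side D_l 40.4 [36.3  7.8 42.6]
side D_r 31.9 [ 29.6 -23.2  47.6]
-60 [[366.0, 363.0], [453.0, 351.0]] [[273.0, 273.0], [342.0, 320.0]]
-45 [[367.0, 334.0], [455.0, 322.0]] [[291.0, 241.0], [360.0, 287.0]]
-30 [[365.0, 299.0], [454.0, 287.0]] [[312.0, 209.0], [382.0, 255.0]]
-20 [[363.0, 274.0], [452.0, 262.0]] [[327.0, 190.0], [397.0, 235.0]]
-10 [[360.0, 248.0], [449.0, 236.0]] [[343.0, 173.0], [413.0, 218.0]]
0 [[356.0, 223.0], [445.0, 211.0]] [[358.0, 159.0], [428.0, 203.0]]
10 [[351.0, 198.0], [440.0, 186.0]] [[373.0, 148.0], [443.0, 192.0]]
20 [[346.0, 176.0], [434.0, 164.0]] [[387.0, 141.0], [457.0, 184.0]]
30 [[340.0, 157.0], [428.0, 145.0]] [[399.0, 137.0], [469.0, 180.0]]
45 [[331.0, 134.0], [418.0, 122.0]] [[414.0, 138.0], [483.0, 181.0]]
```

The axis is at about (0.5135, −0.204) with yaw 0.155. The button's predicted and measured positions agree within 2 mm. The ribs sit at about +8°, −37° and −82°, so the wheel is at about 2.89 rad. First stroke: push the +8° rib to +22.5°. Then two full strokes.

```bash
python3 -m creep '[[[0,0,0,0,0,-0.147,1],[0,0,0,0,0,-0.147,1],[0,0,0,0,0,-0.147,1],[-1.5,-4.7,0,0,0,0,1],[-1.5,-4.7,0,0,0,0,1],[-1.5,-4.7,0,0,0,0,1],[-1.5,-4.7,0,0,0,0,1],[-1.5,-4.7,0,0,0,0,1],[-1.5,-4.7,0,0,0,0,1],[-1.5,-4.7,0,0,0,0,1]]]'; python3 -m creep '[[[-1.5,-4.7,0,0,0,0,1],[-1.5,-4.7,0,0,0,0,1],[-1.5,-4.7,0,0,0,0,1],[-1.5,-4.7,0,0,0,0,1],[-1.5,-4.7,0,0,0,0,1],[-1.5,-4.7,0,0,0,0,1],[-1.5,-4.7,0,0,0,0,1],[-1.5,-4.7,0,0,0,0,1],[-1.5,-4.7,0,0,0,0,1],[0,0,0,0,0,0,1]]]'
cat >> h.py <<'E'
AX=np.array([.5135,-.204,.06]);YAW=.155
def where():
    s=telemetry.read_state();c,sn=np.cos(YAW),np.sin(YAW);d=s['ee_pos']-AX
    p=np.array([c*d[0]+sn*d[1],-sn*d[0]+c*d[1],d[2]-.014])*1000
    from scipy.spatial.transform import Rotation as R
    X=R.from_quat(np.roll(s['tcp_rot'],-1)).as_matrix()
    print('t',s['t'],'tip in blue_axis mm',p.round(1),'toolx yaw err',(np.arctan2(-X[1,0],-X[0,0])-YAW).round(3),'tilt',X[:2,2].round(3),'F',s['ft_force'].round(1),'w',s['grip_width'],'j',s['joint_positions'].round(2))
E
python3 -c "from h import *;where()"
```

```text
t: 1.35
ee_pos: [0.3027, 0.1937, 0.2527]
tcp_rot: [0.0, -0.078, 0.997, 0.0]
ft_force: [-0.1, 0.4, 0.5]
grip_width: 0.0004
grasp_force: 0.0
t: 2.6
ee_pos: [0.5019, -0.2039, 0.2515]
tcp_rot: [-0.001, -0.077, 0.997, 0.0]
ft_force: [0.0, 0.6, -0.2]
grip_width: 0.0006
grasp_force: 0.0
t 2.6 tip in blue_axis mm [-11.4   1.9 177.5] toolx yaw err -0.001 tilt [-0.001  0.001] F [ 0.   0.6 -0.2] w 0.0005652420802398617 j [-0.6   0.35  1.45 -0.    1.34 -2.33]
```

```bash
python3 -m creep '[[[0.25,-0.2,4,0,0,0,1],[0,0,4,0,0,0,1],[0,0,3,0,0,0,1],[0,0,0.5,0,0,0,1],[0,0,0,0,0,0,1]]]' >/dev/null; python3 - <<'E'
from h import *
where()
im=viewer.read_camera('side')[170:275,255:375,::-1]
cv2.imwrite('pics/side1.png',cv2.resize(im,None,fx=5,fy=5,interpolation=cv2.INTER_CUBIC))
E
```

```text
t 3.225 tip in blue_axis mm [-13.7   2.4  64.6] toolx yaw err 0.002 tilt [ 0.001 -0.   ] F [ 0.4 -1.4 -0.2] w 0.0003251346515391242 j [-0.6   0.46  1.6   0.    1.08 -2.33]
```

View pics/side1.png

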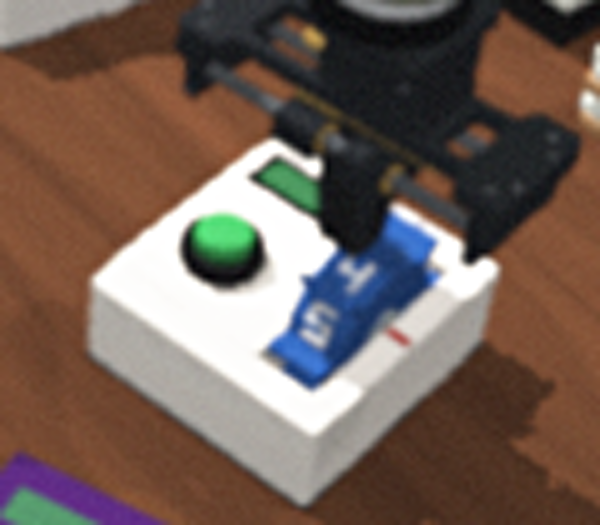

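The side view shows the closed tip, with its bottom edge near (355,250) in the crop, just above the far half of the 4 flat. I'll compare that with the projected position.

```bash
python3 - <<'E'
from h import *
p=telemetry.read_state()['ee_pos']-[0,0,.014]
c,s=np.cos(YAW),np.sin(YAW)
for x,y in((0,0),(-.011,.0175),(.011,.0175),(.011,-.0175),(-.011,-.0175)):
    print(x,y,((proj('side',p+[c*x-s*y,s*x+c*y,0])-[255,170]+.5)*5).round())
E
```

```text
0 0 [[350. 238.]]
-0.011 0.0175 [[308. 232.]]
0.011 0.0175 [[336. 210.]]
0.011 -0.0175 [[391. 245.]]
-0.011 -0.0175 [[364. 268.]]
```

Consistent. I'll go down, make the first short stroke to x=+4, and lift.

```bash
python3 -m creep '[[[0,0,1,0,0,0,1],[0,0,1,0,0,0,1],[0,0,0,0,0,0,1]]]' >/dev/null; python3 -c "from h import *;where()"; python3 -m creep '[[[-0.6,0,0,0,0,0,1],[-0.6,0,0,0,0,0,1],[-0.4,0,0,0,0,0,1],[-0.2,0,0,0,0,0,1],[0,0,0,0,0,0,1]]]' ;python3 -c "from h import *;where()"
```

```text
t 3.65 tip in blue_axis mm [-14.2   2.4  42.9] toolx yaw err 0.001 tilt [-0.001  0.001] F [0.  0.4 0.1] w 0.0008410005536410891 j [-0.61  0.49  1.62  0.    1.03 -2.33]
t: 4.28
ee_pos: [0.5174, -0.2012, 0.1177]
tcp_rot: [0.0, -0.078, 0.997, -0.0]
ft_force: [0.1, 0.0, -0.3]
grip_width: 0.0004
grasp_force: 0.2
t 4.275 tip in blue_axis mm [ 4.3  2.2 43.7] toolx yaw err 0.001 tilt [0. 0.] F [ 0.1  0.  -0.3] w 0.0004402389381862046 j [-0.58  0.52  1.57  0.    1.05 -2.31]
```

Lift and retreat to see the wheel before the next stroke.

```bash
python3 -m creep '[[[0,0,-2,0,0,0,1],[0,0,-4,0,0,0,1],[3,0,-4,0,0,0,1],[5,0,-2,0,0,0,1],[5,0,0,0,0,0,1],[0,0,0,0,0,0,1]]]' >/dev/null; python3 - <<'E'
from h import *
where()
a=viewer.read_camera('side')[190:272,268:360,::-1];b=viewer.read_camera('top')[140:222,285:370,::-1]
im=np.hstack([cv2.resize(i,None,fx=4.4,fy=4.4,interpolation=cv2.INTER_CUBIC) for i in(a,b)]);print(im.shape)
cv2.imwrite('pics/s2.png',im)
E
```

```text
t 5.025 tip in blue_axis mm [-127.6    2.   164.4] toolx yaw err -0.001 tilt [ 0.001 -0.001] F [ 0.5 -1.  -0.4] w 0.00028934193367679856 j [-0.78  0.15  1.74  0.    1.25 -2.51]
(361, 779, 3)
```

View pics/s2.png

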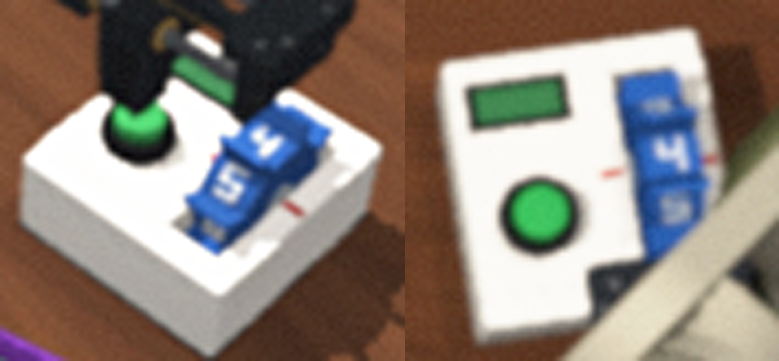

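The 4 is now up with its ribs at about ±22° (rib 4.5 at about (640,190)–(705,182) in the top crop), as expected. Next is a full stroke.

```bash
python3 -m creep '[[[-4.4,0.2,3,0,0,0,1],[-4.4,0,4,0,0,0,1],[0,0,3,0,0,0,1],[0,0,1,0,0,0,1],[0,0,1,0,0,0,1],[0,0,0,0,0,0,1]]]' >/dev/null; python3 -c "from h import *;where()"
```

```text
t 5.875 tip in blue_axis mm [-37.8   3.9  44. ] toolx yaw err 0.001 tilt [ 0. -0.] F [-0.3 -0.4 -0.8] w 0.00033481160442574856 j [-0.64  0.45  1.69  0.    1.01 -2.36]
```

```bash
python3 -m creep '[[[-0.6,-0.3,0,0,0,0,1],[-0.8,0,0,0,0,0,1],[-0.8,0,0,0,0,0,1],[-0.8,0,0,0,0,0,1],[-0.6,0,0,0,0,0,1],[-0.4,0,0,0,0,0,1],[-0.2,0,0,0,0,0,1],[0,0,0,0,0,0,1],[0,0,-2,0,0,0,1],[2,0,-1,0,0,0,1],[2.2,0,0,0,0,0,1],[0,0,0,0,0,0,1]]]' ;python3 - <<'E'
from h import *
where()
a=viewer.read_camera('side')[190:272,268:360,::-1];b=viewer.read_camera('top')[140:222,285:370,::-1]
im=np.hstack([cv2.resize(i,None,fx=4.4,fy=4.4,interpolation=cv2.INTER_CUBIC) for i in(a,b)])
cv2.imwrite('pics/s3.png',im)
E
```

```text
t: 7.38
ee_pos: [0.4754, -0.209, 0.1481]
tcp_rot: [0.0, -0.077, 0.997, -0.0]
ft_force: [-0.7, 0.2, 0.7]
grip_width: 0.0004
grasp_force: 0.0
t 7.375 tip in blue_axis mm [-38.4   1.   74.1] toolx yaw err -0.0 tilt [ 0.001 -0.   ] F [-0.7  0.2  0.7] w 0.0004316903329202719 j [-0.64  0.41  1.66  0.    1.08 -2.37]
```

View pics/s3.png

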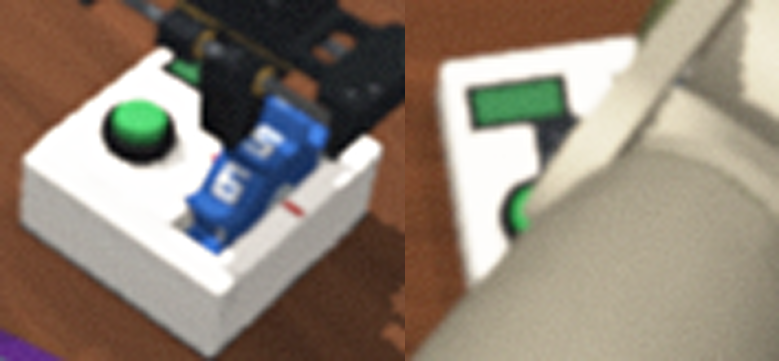

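The 5 is now up at (263,145) and the 6 behind it at (230,183), the same layout as with the 4 up. One more stroke, then back off and lift.

```bash
python3 -m creep '[[[0,0,1.5,0,0,0,1],[0,0,1.5,0,0,0,1],[0,0,0,0,0,0,1],[-0.6,0,0,0,0,0,1],[-0.8,0,0,0,0,0,1],[-0.8,0,0,0,0,0,1],[-0.8,0,0,0,0,0,1],[-0.6,0,0,0,0,0,1],[-0.4,0,0,0,0,0,1],[-0.2,0,0,0,0,0,1],[0,0,0,0,0,0,1]]]' ;python3 -c "from h import *;where()"; python3 -m creep '[[[0,0,-2,0,0,0,1],[0,0,-4,0,0,0,1],[3,0,-4,0,0,0,1],[5,0,-2,0,0,0,1],[5,0,0,0,0,0,1],[0,0,0,0,0,0,1]]]' >/dev/null; python3 - <<'E'
from h import *
where()
a=viewer.read_camera('side')[190:272,268:360,::-1];b=viewer.read_camera('top')[140:222,285:370,::-1]
im=np.hstack([cv2.resize(i,None,fx=4.4,fy=4.4,interpolation=cv2.INTER_CUBIC) for i in(a,b)])
cv2.imwrite('pics/s4.png',im)
E
```

```text
t: 8.85
ee_pos: [0.5174, -0.2021, 0.1177]
tcp_rot: [0.0, -0.078, 0.997, 0.0]
ft_force: [0.7, -0.5, 0.9]
grip_width: 0.0001
grasp_force: 0.2
t 8.85 tip in blue_axis mm [ 4.2  1.2 43.7] toolx yaw err 0.001 tilt [0. 0.] F [ 0.7 -0.5  0.9] w 0.0001485321520952497 j [-0.58  0.52  1.57  0.    1.05 -2.31]
t 9.6 tip in blue_axis mm [-127.6    1.   164.4] toolx yaw err -0.001 tilt [ 0.001 -0.001] F [ 0.4  1.  -0.5] w 0.0003215273818728941 j [-0.79  0.15  1.74  0.    1.25 -2.51]
```

View pics/s4.png

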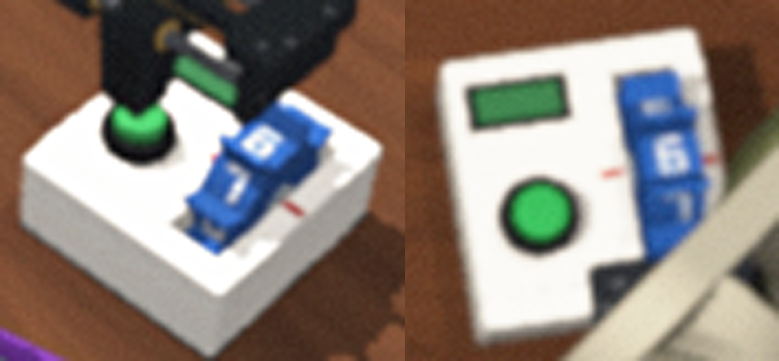

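The 6 faces up between the red marks, at (670,155) in the top crop with its ribs at about ±22°. Now the button at (−20, 75).

```bash
python3 -m creep '[[[-3.6,2.5,0,0,0,0,1],[-3.6,2.5,0,0,0,0,1],[-3.6,2.4,3,0,0,0,1],[0,0,4,0,0,0,1],[0,0,4,0,0,0,1],[0,0,1.4,0,0,0,1],[0,0,0.5,0,0,0,1],[0,0,0,0,0,0,1]]]' >/dev/null;python3 -c "from h import *;where()"
```

```text
t 10.7 tip in blue_axis mm [-17.4  74.8  35.6] toolx yaw err 0.001 tilt [ 0.001 -0.001] F [-0.1  0.1  0.5] w 9.64836553378354e-05 j [-0.5   0.43  1.74  0.    0.97 -2.23]
```

```bash
python3 -m creep '[[[0.2,0,0.8,0,0,0,1],[0,0,0.4,0,0,0,1],[0,0,0.4,0,0,0,1],[0,0,0.15,0,0,0,1],[0,0,0,0,0,0,1]]]' >/dev/null;python3 -c "from h import *;where()"
```

```text
t 11.325 tip in blue_axis mm [-20.   75.   18.2] toolx yaw err 0.001 tilt [ 0. -0.] F [-5.4  0.7 13.5] w 0.0003256474591730669 j [-0.5   0.45  1.76 -0.    0.93 -2.23]
```

That read 13.5 N, so the button is fully down. Let go and lift clear.

```bash
python3 -m creep '[[[0,0,-1,0,0,0,1],[0,0,-4,0,0,0,1],[0,0,-5,0,0,0,1],[3,0,-4,0,0,0,1],[5,0,0,0,0,0,1],[5,0,0,0,0,0,1],[0,0,0,0,0,0,1],[0,0,0,0,0,0,1]]]' >/dev/null; python3 - <<'E'
from h import *
where()
a=viewer.read_camera('side')[190:272,268:360,::-1];b=viewer.read_camera('top')[140:222,285:370,::-1]
im=np.hstack([cv2.resize(i,None,fx=4.4,fy=4.4,interpolation=cv2.INTER_CUBIC) for i in(a,b)])
cv2.imwrite('pics/s5.png',im)
E
```

```text
t 12.325 tip in blue_axis mm [-149.5   74.7  157.6] toolx yaw err 0.001 tilt [ 0.001 -0.001] F [ 0.9  0.8 -0.1] w 0.0004481500982630282 j [-0.71  0.02  1.91  0.    1.21 -2.44]
```

View pics/s5.png

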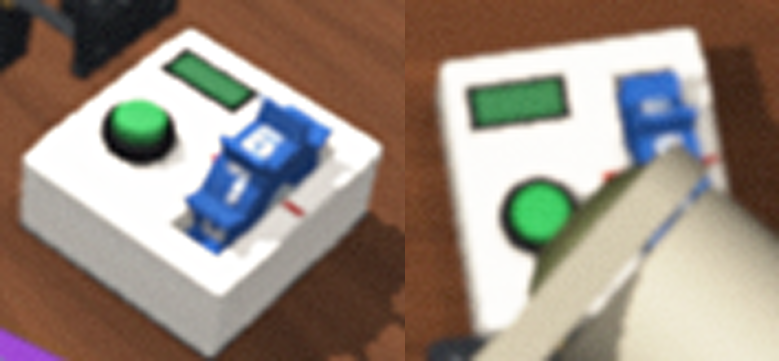

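The 6 is still up at (262,145), the button is up again at (140,120), and the arm is clear.

```bash
python3 -c "from workcell import ctrl;print(ctrl.job_done())"
```

```text
the job is handed in; nothing more can be done
None
```

The blue timer's 6 faces up, its start button was pressed fully and sprang back, the arm never went near the orange wheel, and the job was handed in at about 12 s; no verdict was returned.

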